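# Park the hall microphone in its sprung ring holder

### The job

Take the fat-headed handheld microphone out of the charger and put it handle first, upright, down through the ring of the desk holder, pressing it past the grip pads until its head sits fully home in the ring all round, then let go. The ring hangs on a spring: press gently, never so hard that the ring is driven nearly down to its stop. Leave the slim microphone in its bay and everything else where it is.

Things in the scene. Friction and masses are not known exactly. Their poses are not given: they have to be found in the camera images.
- mic: handheld microphone standing head up in one of the charger's bays, about 0.25 kg (hidden, 0.19 to 0.33). Origin: centre of its foot, z up towards the head. Round about z. Black handle tapering evenly from 24 mm diameter at the foot to 34 mm at 105 mm up; then the metal head: a cone widening to 52 mm diameter at 117 mm, a straight band 52 mm wide from 117 to 147 mm up (the place to grip), and a rounded top ending at 162 mm
- mic_seat (a point): point on the microphone's axis 112 mm above its foot, on the cone under the head: when the head is home in the ring this point lies at the ring's mouth
- slim_mic: slim straight microphone without a head, 24 mm diameter, 155 mm long, standing in the other bay; origin at its foot. Not to be moved
- charger: fixed black charger block, 100 mm (its x) by 240 mm (its y), 45 mm high, origin at the centre of its underside. Two round bays 32 mm wide and 35 mm deep at y = -55 and +55 mm (bay floor 10 mm above the table); the two microphones stand loosely in them, either way round
- holder: fixed desk holder: steel foot plate 160 by 100 mm, 8 mm thick; origin on the table straight under the centre of the ring. A post 26 mm wide at its x = +75 mm, top at 134 mm, carries the ring
- ring_mouth (a point): centre of the top rim of the ring, z up; 140 mm above the table when the ring is unpressed. Steel ring 22 mm high, 54 mm outer diameter at its flared top, 37 mm bore. Just below the bore three rubber pads on springs leave a gap of 28 mm: they grip the tapering handle from about 42 mm above the foot on, and it takes about 6 to 8 N at first, rising to 9 to 12 N, to push the handle down between them, more than the microphone's weight; they hold it wherever it is left
- ring (a joint): how far the ring is pressed down on its spring (m): 0 at rest, hard stop at 0.016. The spring yields from about 2 N, then 1.5 N per mm: about 12 N presses it 7 mm, 20 N presses it 12 mm, which is already too far. While the handle is pushed in the ring sinks by several mm, and rises again when let go
- tape: roll of grey tape lying flat, 80 mm diameter, 48 mm high
- phone: phone lying flat, 150 by 74 by 9 mm
- mouse: white computer mouse, 104 by 60 by 32 mm
- bottle: white bottle, 64 mm diameter, 170 mm high
- di_box: grey metal connector box, 110 by 85 by 45 mm
- notepad: notepad, 150 by 105 by 12 mm
- battery_box: flat grey battery box, 90 by 62 by 22 mm

How it is judged (in metres and radians):
On the way, in this order (a step that is already met when the one before it is completed fails the run):
1. the fat-headed microphone is held by the fingers, lifted clear of the charger (z of mic in the frame of charger above 0.055 m and contact force between the fingers and mic above 0.5 N), for 0.1 s.
2. held and about upright, its handle is in the ring foot first, with the head still more than 10 mm above its seat (z of mic in the frame of ring_mouth below -0.02 m and z of mic_seat in the frame of ring_mouth above 0.01 m and horizontal distance between mic and ring_mouth below 0.015 m and angle between mic's own z axis and vertical below 0.2 rad and contact force between the fingers and mic above 0.5 N), for 0.1 s.
At the end, for the whole second after the job is handed in: The fat-headed microphone hangs released and at rest in the ring, handle down, within 3.4 degrees of upright, its seat point at most 3.5 mm above the ring's mouth and within 4 mm of its axis; the ring is within 4 mm of its rest height; the slim microphone stands in its bay (z of mic_seat in the frame of ring_mouth between -0.006 and 0.0035 m and horizontal distance between mic_seat and ring_mouth below 0.004 m and angle between mic's own z axis and vertical below 0.06 rad and value of joint ring below 0.004 m and linear speed of mic below 0.02 m/s and horizontal distance between slim_mic and charger below 0.065 m and angle between slim_mic's own z axis and vertical below 0.2 rad); the robot touches nothing.
It fails at once if the ring is driven nearly down to its stop (pressed more than 12 mm, about 20 N) (value of joint ring above 0.012 m).
It fails at once if the gripper or arm pushes hard on the holder itself (over 15 N) (contact force between the arm and holder above 15 N).
It fails at once if the slim microphone is moved (over 20 mm) (distance of slim_mic from where it was at the start of the episode above 0.02 m).
It fails at once if a bystander is pushed away (over 30 mm) (distance of any of tape, phone, mouse, bottle, di_box, notepad, battery_box from where it was at the start of the episode above 0.03 m).
It also fails if it takes over 58 s, if anything falls off the work surface, if the arm or the gripper's body presses on something with over 40 N, if the wrist force passes 120 N, or if a joint passes its speed limit or range.

### The arm

A 6-joint arm with a two-finger parallel gripper is mounted at the origin on the work surface. World frame = base frame: x ahead of the robot, y to its left, z up, the work surface at z = 0. Lengths are in mm, angles in rad, forces in N, time in s.
With the tool pointing down it reaches from about 350 to 775 mm from the base axis. Payload 7.3 kg.
Tool frame: the origin (TCP) lies midway between the tips of the shut fingers; the grasp point (between the pads) lies 19 mm behind it (grip_depth is the distance from the TCP to the grasp point, in mm); z points along the fingers, y is the direction in which the jaws open and shut (so a half turn about z gives the same grasp; the last joint's range is limited). The gripper opens to 92 mm and grips with 3 to 60 N. Pads are 19 mm wide; open, the fingers measure 130 mm over their backs; the gripper's body (75 mm by 190 mm) begins 47 mm behind the grasp point.
Start: joints at [-1.284, 0.342, 1.524, -0, 1.275, -0.146], TCP at [220.216, -476.602, 226.741] pointing down, gripper open.
Joint ranges: [-2.53, 2.53], [-0.77, 2.02], [0.04, 2.7], [-1, 4.14], [0.28, 2.66], [-3.11, 3.11]. Speed limits (rad/s): [2.57, 2.57, 3.14, 3.14, 3.14, 3.14].

### API

Orientations are given as [roll, pitch, yaw] about the fixed x, y, z axes, in that order (R = Rz(yaw) Ry(pitch) Rx(roll)).
In Python, from plant import get_obs, capture, close_job, spot_in, silhouettes, mark_of, grip_depth gives the robot as it stands.
- The arm moves only by the tool servo_tool, never from a script. Its arguments are lists of equal length, an entry for each row: "slide": the shift along the tool's x, y, z normalised to -1 to 1, where 1 is 20 cm, a list of three; "rot": the turn, a rotation vector about the tool's x, y, z normalised to -1 to 1, where 1 is pi rad, a list of three; "claw": the finger opening in mm, from 0 to 91.8. A call has 1 to 5 rows; each row is the pose to reach, as a shift and turn from the pose commanded when the call began, along the tool's axes at that moment, turning the shorter way round; what a row does not reach only later rows make up. A row lasts 1/8 s, in which the tool goes at most 62.5 mm and 10.7 degrees, less where a joint would pass 70% of its speed; a pose out of reach is approached as far as the arm can. A call with a number of a shift or a turn outside -1 to 1 is refused whole. A call with a gripper value outside its range is refused whole. The fingers move at their own pace and stop on an object; the grip force is fixed at half the most. Time passes only in rows, so rows that repeat a pose let the fingers close. It gives the time, the measured TCP pose, the force and the opening at its end, in the units of the state.
- get_obs(): the state, without advancing time (a new reading comes with each control period).
- capture(name): name is "scene" or "top" or "wrist"; returns a dict with "frame" (384x512x3 uint8, red, green, blue), "depth" (384x512 float32, mm along the optical axis (not along the pixel's ray), 0 where there is no reading), "vertical_fov" (degrees; the focal length in pixels is half the picture's height over the tangent of half this angle, whatever the lens; pixels are square), "cx", "cy" (the principal point, pixels), "position" and "rotation" of the camera in the world. Camera axes: x right, y down, z forward; pixel columns grow to the right and rows downward; lengths in mm; the calibration is good to about 2 mm. A picture is of the moment at which its call begins.
- close_job(): hands the job in, once; it reports no verdict.
Trained networks look in the newest picture that a camera, given by its name, has taken for a name from the list of things; names that differ only in an ending like _2 or _b are one class to them, and where a whole thing is asked for, a point or a joint stands for the part that bears it (a point fixed in the world has none). Each returns a list of dicts, best first, with "confidence" (0 to 1); they miss things now and then, are a little off and sometimes report something else, mostly with a low value. They report only what shows in the picture. A call takes as long as a camera call.
- spot_in(query, camera): "box" ([left, top, right, bottom] in pixels, round what is visible of it).
- silhouettes(query, camera): "pixels" (384x512 bool, what is visible of it) and "box" ([left, top, right, bottom] in pixels, round what is visible of it).
- mark_of(query, camera): "xy" ([column, row] in pixels: a listed point, or the origin of a listed thing).
The state is a dict: "time": time; "joint_positions": joint angles; "dq": joint speeds; "tau": joint torques, N m; "tool_pos": TCP position; "tcp_rot": TCP orientation; "contact_force": force on the tool from outside, world axes, zero at the start; "moment": the same for the moment, N m; "grip_width": finger opening in mm.
Only numpy, scipy, OpenCV 4.12 (cv2) and the standard library are available. Lean on these libraries where they do the work, as an engineer would, in place of code of your own. Each camera call takes 0.05 s, during which the arm holds its last target. There are 200 camera calls.

## Working session

There is one attempt and no reset: what is moved stays moved. The work goes in short steps, Python scripts to look and compute and a tool call to move; the robot and the scene stay as the last step left them, time stands still between calls to the robot, and variables do not carry over. Pictures are saved under pics/ and viewed, about 8 in all and at most 12, crops included, and the job is handed in when it is done.

Besides the shell and the picture viewer there is one more tool, called after ">>>" by a JSON object that holds its "fn" and its "kwargs". servo_tool: Moves the arm, as the interface text tells. Scaled input: -1 to 1 covers 20 cm each way for a shift and pi rad each way for a turn. Its arguments: {"type":"object","properties":{"slide":{"type":"array","items":{"type":"array","items":{"type":"number"}}},"rot":{"type":"array","items":{"type":"array","items":{"type":"number"}}},"claw":{"type":"array","items":{"type":"number"}}},"required":["slide","rot","claw"]}

```bash
mkdir -p pics; cat > h.py <<'E'
import numpy as np, cv2
from plant import *
def cap(n):
    c=capture(n); c['f']=192/np.tan(np.radians(c['vertical_fov'])/2); return c
def pts(c,mask=None):
    v,u=np.nonzero((c['depth']>0)&(mask if mask is not None else True))
    d=c['depth'][v,u]; P=np.stack([(u-c['cx'])/c['f']*d,(v-c['cy'])/c['f']*d,d],1)
    return P@np.array(c['rotation']).T+np.array(c['position'])
def save(c,name): cv2.imwrite('pics/'+name,c['frame'][:,:,::-1])
E
python3 - <<'E'
from h import *
o=get_obs();print({k:np.round(v,3) for k,v in o.items()},grip_depth)
for n in ['scene','top']:
    c=cap(n);save(c,n+'0.png');print(n,np.round(c['position']),c['f'])
    for q in ['mic','slim_mic','charger','holder','ring_mouth','bottle']:
        r=silhouettes(q,n)[:2]
        for s in r:
            P=pts(c,s['pixels'])
            print(q,round(s['confidence'],2),np.round(s['box']),len(P), np.round([P.min(0),np.median(P,0),P.max(0)]).tolist() if len(P) else '')
a=cv2.imread('pics/scene0.png');b=cv2.imread('pics/top0.png');cv2.imwrite('pics/a.png',cv2.resize(np.vstack([a,b]),(0,0),fx=.78,fy=.78))
E
```

```text
{'time': np.float64(0.0), 'joint_positions': array([-1.284,  0.343,  1.525, -0.   ,  1.275, -0.146]), 'dq': array([ 0.001,  0.001,  0.001,  0.001,  0.001, -0.001]), 'tau': array([ 1.0000e-03, -4.3124e+01, -2.4422e+01,  7.2000e-02,  5.6000e-02,
       -0.0000e+00]), 'tool_pos': array([ 220.072, -476.201,  226.041]), 'tcp_rot': array([-3.14 , -0.   ,  0.433]), 'contact_force': array([0.476, 0.674, 0.782]), 'moment': array([ 0.021,  0.024, -0.031]), 'grip_width': np.float64(91.661)} 18.8
scene [1415.  378.  793.] 394.5309469547244Traceback (most recent call last):
  File "<stdin>", line 8, in <module>
  File "h.py", line 8, in pts
    return P@np.array(c['rotation']).T+np.array(c['position'])
           ~~~~~~~~~~~~~~~~~~~~~~~~~~~^~~~~~~~~~~~~~~~~~~~~~~~
ValueError: operands could not be broadcast together with shapes (529,) (3,)
```

```bash
sed -i "s/np.array(c\['rotation'\]).T/Rot.from_euler('xyz',c['rotation']).as_matrix().T/; s/^import numpy.*/&\nfrom scipy.spatial.transform import Rotation as Rot/" h.py
python3 - <<'E'
from h import *
for n in ['scene','top']:
    c=cap(n);save(c,n+'0.png');print(n,np.round(c['position']),c['f'],c['rotation'])
    P=pts(c);print('z med',np.median(P[:,2]))
    for q in ['mic','slim_mic','charger','holder','ring_mouth','bottle']:
        r=silhouettes(q,n)[:2]
        for s in r:
            P=pts(c,s['pixels'])
            print(q,round(s['confidence'],2),np.round(s['box']),len(P), np.round([P.min(0),np.median(P,0),P.max(0)]).tolist() if len(P) else '')
a=cv2.imread('pics/scene0.png');b=cv2.imread('pics/top0.png');cv2.imwrite('pics/a.png',cv2.resize(np.vstack([a,b]),(0,0),fx=.78,fy=.78))
E
```

```text
scene [1415.  378.  793.] 394.5309469547244 [-2.21665406  0.0078881   1.97579752]
z med 1.0977403773192123
mic 0.95 [328. 173. 353. 216.] 583 [[324.0, 221.0, -0.0], [525.0, 262.0, 140.0], [539.0, 285.0, 175.0]]
mic 0.53 [167. 144. 193. 172.] 370 [[281.0, -395.0, -4.0], [527.0, -233.0, 127.0], [602.0, -203.0, 142.0]]
slim_mic 0.57 [294. 168. 305. 206.] 329 [[278.0, 76.0, -2.0], [533.0, 152.0, 103.0], [539.0, 162.0, 168.0]]
charger 0.74 [272. 190. 356. 235.] 2443 [[395.0, 82.0, -1.0], [551.0, 212.0, 44.0], [585.0, 329.0, 66.0]]
holder 0.56 [159. 142. 208. 205.] 1290 [[285.0, -394.0, -4.0], [541.0, -229.0, 9.0], [617.0, -180.0, 142.0]]
ring_mouth 0.85 [167. 147. 193. 174.] 365 [[281.0, -401.0, -6.0], [527.0, -232.0, 128.0], [602.0, -203.0, 142.0]]
bottle 0.73 [340. 222. 378. 281.] 1296 [[464.0, 329.0, -2.0], [705.0, 360.0, 95.0], [718.0, 392.0, 173.0]]
top [ 370.   -7. 1166.] 390.32813071194255 [-2.92362514 -0.00440384 -1.53322318]
z med 1.866827969724227
mic 0.73 [140. 212. 165. 231.] 405 [[484.0, 232.0, 8.0], [507.0, 252.0, 167.0], [552.0, 301.0, 177.0]]
charger 0.95 [136. 203. 224. 248.] 2316 [[453.0, 80.0, -0.0], [508.0, 191.0, 46.0], [581.0, 327.0, 164.0]]
charger 0.43 [237. 181. 262. 210.] 440 [[575.0, -39.0, -6.0], [616.0, -0.0, 48.0], [654.0, 40.0, 55.0]]
holder 0.66 [309. 196. 346. 253.] 1939 [[450.0, -296.0, -6.0], [524.0, -228.0, 9.0], [629.0, -181.0, 146.0]]
holder 0.62 [ 68. 192. 107. 246.] 1959 [[444.0, 425.0, -3.0], [523.0, 483.0, 13.0], [607.0, 551.0, 20.0]]
ring_mouth 0.92 [326. 197. 350. 242.] 398 [[476.0, -296.0, -1.0], [530.0, -235.0, 133.0], [597.0, -207.0, 146.0]]
bottle 0.82 [113. 149. 145. 180.] 668 [[650.0, 327.0, 7.0], [671.0, 347.0, 113.0], [708.0, 387.0, 176.0]]
```

View pics/a.png

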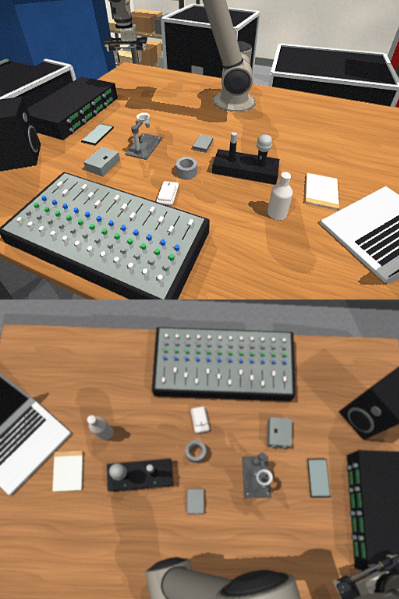

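The microphone with the fat head stands in the left bay (scene ≈ (340,190) px, top ≈ (150,220) px) and the slim one in the right bay. The ring holder is at top ≈ (338,222) px with its post at larger x. I'll refine these positions.

```bash
cat >> h.py <<'E'
from scipy.optimize import least_squares
def circ(P,r=None):
    f=lambda p:np.hypot(P[:,0]-p[0],P[:,1]-p[1])-(r or p[2])
    s=least_squares(f,[*P[:,:2].mean(0),r or 25],loss='soft_l1',f_scale=1.5)
    return np.round(s.x,1),round(np.median(abs(f(s.x))),2),len(P)
def near(P,x,y,r,z0,z1):
    return P[(np.hypot(P[:,0]-x,P[:,1]-y)<r)&(P[:,2]>z0)&(P[:,2]<z1)]
def sphere_top(P): return np.round(np.percentile(P[:,2],[50,98]),1)
E
python3 - <<'E'
from h import *
o=get_obs();print(np.round(o['tool_pos'],1),np.round(o['tcp_rot'],3))
for n in ['scene','top']:
    c=cap(n);P=pts(c)
    h=near(P,510,256,50,120,185);print(n,'mic band',circ(near(h,510,256,50,125,155),26),'top z',np.percentile(h[:,2],98), 'mean xy',h[h[:,2]>165][:,:2].mean(0))
    s=near(P,520,150,35,120,185);print('slim',circ(s,12),len(s) and np.percentile(s[:,2],98))
    r=near(P,510,-233,60,125,160);print('ring',np.round([r.min(0),r.max(0)]));
    for a in (None,):print(circ(r[r[:,0]<545]))
    for q in ['mic','ring_mouth','slim_mic']:
        for m in mark_of(q,n)[:1]:
            R=Rot.from_euler('xyz',c['rotation']).as_matrix();d=R@[(m['xy'][0]-c['cx'])/c['f'],(m['xy'][1]-c['cy'])/c['f'],1]
            z={'mic':10,'slim_mic':10,'ring_mouth':140}[q];p=np.array(c['position']);print(q,m['confidence'],np.round(p+d*(z-p[2])/d[2],1))
E
```

```text
[ 220.2 -476.6  226.7] [ 3.142 -0.     0.433]
scene mic band (array([510.1, 259.1,  26. ]), np.float64(0.72), 162) top z 172.8076808787809 mean xy [516.16634151 260.05179221]
slim (array([523.1, 149.4,  12. ]), np.float64(1.26), 125) 166.8541271215259
ring [[ 484. -263.  125.]
 [ 568. -212.  142.]]
(array([ 513.3, -235.7,   22. ]), np.float64(1.82), 142)
mic 0.73 [498.3 256.7  10. ]
ring_mouth 0.56 [ 527.  -228.2  140. ]
slim_mic 0.57 [507.2 148.7  10. ]
top mic band (array([510.3, 259.2,  26. ]), np.float64(0.35), 51) top z 175.17724398923636 mean xy [509.48218903 257.7544444 ]
slim (array([525.5, 151.2,  12. ]), np.float64(1.8), 90) 168.95035534682916
ring [[ 485. -262.  125.]
 [ 570. -211.  146.]]
(array([ 510.6, -235.8,   22.7]), np.float64(2.16), 188)
mic 0.67 [515.3 253.9  10. ]
ring_mouth 0.66 [ 507.  -243.7  140. ]
slim_mic 0.46 [533.9 158.4  10. ]
```

>>> {"fn": "servo_tool", "kwargs": {"slide": [[0.22, -0.06, -0.02], [0.5, -0.14, -0.04], [0.78, -0.22, -0.065], [0.888, -0.252, -0.075]], "rot": [[0, 0, -0.03], [0, 0, -0.07], [0, 0, -0.1], [0, 0, -0.117]], "claw": [90, 90, 90, 90]}}

```text
time: 1.7
tool_pos: [362.3, -354.3, 242.2]
tcp_rot: [3.141, -0.0, 0.805]
contact_force: [-0.3, -0.3, -0.8]
grip_width: 89.9
```

>>> {"fn": "servo_tool", "kwargs": {"slide": [[0.25, 0.02, -0.02], [0.53, 0.05, -0.045], [0.81, 0.075, -0.065], [0.919, 0.083, -0.075], [0.919, 0.083, -0.075]], "rot": [[0, 0, 0], [0, 0, 0], [0, 0, 0], [0, 0, 0], [0, 0, 0]], "claw": [90, 90, 90, 90, 90]}}

```text
time: 2.33
tool_pos: [501.1, -234.8, 256.6]
tcp_rot: [3.141, -0.0, 0.803]
contact_force: [-0.9, 0.8, -0.3]
grip_width: 89.9
```

```bash
python3 - <<'E'
from h import *
o=get_obs();print(np.round(o['tool_pos'],1),np.round(o['tcp_rot'],3))
c=cap('wrist');save(c,'w1.png');print(np.round(c['position']),c['rotation'])
P=pts(c);r=near(P,511,-236,60,120,160);print(len(r),np.round([r.min(0),r.max(0)]) if len(r) else '')
print(circ(r[(r[:,2]>134)&(r[:,0]<545)]) if len(r)>20 else '')
for m in mark_of('ring_mouth','wrist')[:2]:
    R=Rot.from_euler('xyz',c['rotation']).as_matrix();d=R@[(m['xy'][0]-c['cx'])/c['f'],(m['xy'][1]-c['cy'])/c['f'],1]
    p=np.array(c['position']);print(m,np.round(p+d*(140-p[2])/d[2],1))
E
```

```text
[ 501.1 -234.8  256.6] [ 3.141 -0.     0.803]
[ 549. -186.  415.] [ 2.88344957e+00  8.88980205e-04 -7.66945926e-01]
1600 [[ 478. -266.  120.]
 [ 571. -206.  142.]]
(array([ 510.8, -237.2,   22.6]), np.float64(1.86), 956)
{'xy': [266.3, 181.1], 'confidence': 0.81} [ 510.8 -236.2  140. ]
{'xy': [396.8, 113.0], 'confidence': 0.31} [ 652.2 -276.   140. ]
```

View pics/w1.png

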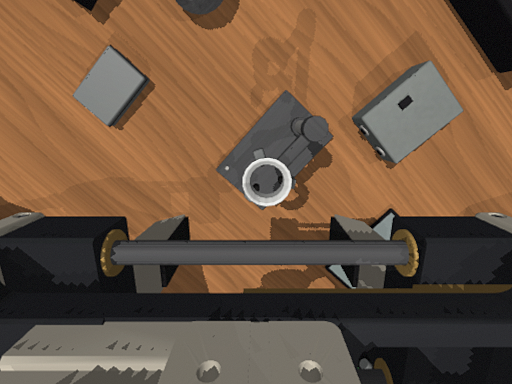

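The white ring rim shows at px (267,182), which puts it at about (511,-237), in agreement with the other cameras. Next I move over the microphone.

>>> {"fn": "servo_tool", "kwargs": {"slide": [[0.16, -0.15, 0], [0.38, -0.355, 0], [0.6, -0.56, 0], [0.8, -0.745, 0], [0.904, -0.842, 0]], "rot": [[0, 0, 0], [0, 0, 0], [0, 0, 0], [0, 0, 0], [0, 0, 0]], "claw": [90, 90, 90, 90, 90]}}

```text
time: 3.05
tool_pos: [504.6, 12.1, 256.9]
tcp_rot: [3.142, -0.0, 0.801]
contact_force: [-0.3, -0.8, -0.1]
grip_width: 90.1
```

>>> {"fn": "servo_tool", "kwargs": {"slide": [[0.2, -0.187, 0], [0.42, -0.392, 0], [0.64, -0.6, 0], [0.82, -0.764, 0], [0.904, -0.842, 0]], "rot": [[0, 0, 0], [0, 0, 0], [0, 0, 0], [0, 0, 0], [0, 0, 0]], "claw": [90, 90, 90, 90, 90]}}

```text
time: 3.68
tool_pos: [510.2, 259.1, 256.5]
tcp_rot: [-3.142, 0.0, 0.801]
contact_force: [-0.9, -0.7, -0.8]
grip_width: 89.9
```

>>> {"fn": "servo_tool", "kwargs": {"slide": [[0, 0, 0]], "rot": [[0, 0, 0]], "claw": [90]}}

```text
time: 3.8
tool_pos: [510.3, 258.1, 256.4]
tcp_rot: [-3.142, 0.001, 0.801]
contact_force: [0.8, -0.5, -0.6]
grip_width: 90.0
```

```bash
python3 - <<'E'
from h import *
o=get_obs();print(np.round(o['tool_pos'],1),np.round(o['tcp_rot'],3))
c=cap('wrist');save(c,'w2.png');print(np.round(c['position']))
P=pts(c);h=near(P,510,259,45,120,185)
print(len(h),np.percentile(h[:,2],[2,50,99]));t=h[h[:,2]>163]
print(circ(h[(h[:,2]<155)],26))
f=lambda p:np.linalg.norm(t-[p[0],p[1],p[2]],axis=1)-p[3]
print(np.round(least_squares(f,[510,259,150,30]).x,1))
# slim and charger
s=near(P,523,150,30,120,185);print('slim',len(s),circ(s,12) if len(s)>10 else '')
E
```

```text
[510.3 258.1 256.4] [-3.142e+00  1.000e-03  8.010e-01]
[559. 307. 414.]
2168 [141.0304758  167.82208515 172.71615869]
(array([510.3, 258.5,  26. ]), np.float64(0.3), 183)
[510.3 258.5 137.   35.8]
slim 80 (array([524.7, 148.7,  12. ]), np.float64(0.48), 80)
```

View pics/w2.png

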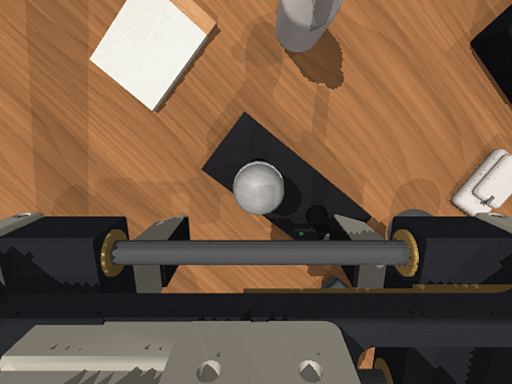

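The mic head shows at px (259,188), and the position of about (510.3,258.5) agrees across three views. The top at 172 mm confirms the mic is on the bay floor. I'll descend and grip high on the band.

>>> {"fn": "servo_tool", "kwargs": {"slide": [[0, 0, 0.15], [0, 0, 0.35], [0, 0, 0.52], [0, 0, 0.6], [0, 0, 0.627]], "rot": [[0, 0, 0], [0, 0, 0], [0, 0, 0], [0, 0, 0], [0, 0, 0]], "claw": [90, 90, 90, 90, 90]}}

```text
time: 4.47
tool_pos: [510.6, 256.9, 131.1]
tcp_rot: [-3.142, 0.001, 0.799]
contact_force: [0.8, 0.6, 0.5]
grip_width: 90.0
```

>>> {"fn": "servo_tool", "kwargs": {"slide": [[0, 0, 0], [0, 0, 0], [0, 0, 0], [0, 0, 0], [0, 0, 0]], "rot": [[0, 0, 0], [0, 0, 0], [0, 0, 0], [0, 0, 0], [0, 0, 0]], "claw": [75, 65, 60, 50, 40]}}

```text
time: 5.1
tool_pos: [510.5, 258.2, 131.6]
tcp_rot: [3.141, -0.001, 0.801]
contact_force: [-0.5, -0.2, 1.3]
grip_width: 51.1
```

>>> {"fn": "servo_tool", "kwargs": {"slide": [[0, 0, 0], [0, 0, 0], [0, 0, 0], [0, 0, 0]], "rot": [[0, 0, 0], [0, 0, 0], [0, 0, 0], [0, 0, 0]], "claw": [40, 40, 40, 40]}}

```text
time: 5.6
tool_pos: [510.5, 258.2, 131.6]
tcp_rot: [3.141, -0.001, 0.8]
contact_force: [-1.0, 1.5, 5.3]
grip_width: 51.3
```

>>> {"fn": "servo_tool", "kwargs": {"slide": [[0, 0, -0.05], [0, 0, -0.2], [0, 0, -0.45], [0, 0, -0.7], [0, 0, -0.85]], "rot": [[0, 0, 0], [0, 0, 0], [0, 0, 0], [0, 0, 0], [0, 0, 0]], "claw": [40, 40, 40, 40, 40]}}

```text
time: 6.22
tool_pos: [510.6, 257.9, 303.9]
tcp_rot: [3.14, -0.002, 0.8]
contact_force: [-0.7, -0.4, -3.8]
grip_width: 51.0
```

>>> {"fn": "servo_tool", "kwargs": {"slide": [[0, 0, 0], [0, 0, 0]], "rot": [[0, 0, 0], [0, 0, 0]], "claw": [40, 40]}}

```text
time: 6.48
tool_pos: [509.6, 257.7, 299.3]
tcp_rot: [-3.14, 0.003, 0.8]
contact_force: [0.3, 0.4, -2.8]
grip_width: 51.4
```

```bash
cat >> h.py <<'E'
def handle(n,x,y,z0,z1,sil=True):
    "axis fit of the taper handle seen by camera n"
    c=cap(n);P=pts(c);h=near(P,x,y,45,z0,z1)
    return c,h
def axis(h,foot_z,zt):
    # points on handle/head band; x=x0+a*(z-zt)
    def rad(u): return np.interp(u,[0,105,117,147],[12,17,26,26])
    f=lambda p:np.hypot(h[:,0]-p[0]-p[2]*(h[:,2]-zt),h[:,1]-p[1]-p[3]*(h[:,2]-zt))-rad(h[:,2]-foot_z-p[4])
    s=least_squares(f,[h[:,0].mean(),h[:,1].mean(),0,0,0],loss='soft_l1',f_scale=1.5)
    return np.round(s.x,3),round(np.median(abs(f(s.x))),2),len(h)
E
python3 - <<'E'
from h import *
o=get_obs();t=o['tool_pos'];print(np.round(t,1),np.round(o['tcp_rot'],3),o['contact_force'],o['grip_width'])
for n in ['scene','top']:
    c,h=handle(n,510,258,t[2]-130,t[2]+15)
    if n=='scene': save(c,'s2.png'); print('z low',np.percentile(h[:,2],[0,1,5]))
    k=h[h[:,2]<t[2]-12]
    print(n,axis(k,t[2]-121,t[2]-121))
E
```

```text
[509.6 257.7 299.3] [-3.14e+00  3.00e-03  8.00e-01] [ 0.29338093  0.39204554 -2.79085547] 51.383400265016164
z low [176.79528251 179.75899889 188.06014734]
scene (array([ 5.08721e+02,  2.58010e+02,  1.00000e-02, -5.00000e-03,
       -4.03000e-01]), np.float64(0.81), 377)
top (array([ 5.08972e+02,  2.58299e+02,  8.00000e-03, -3.00000e-03,
        4.58500e+00]), np.float64(0.21), 83)
```

View pics/s2.png

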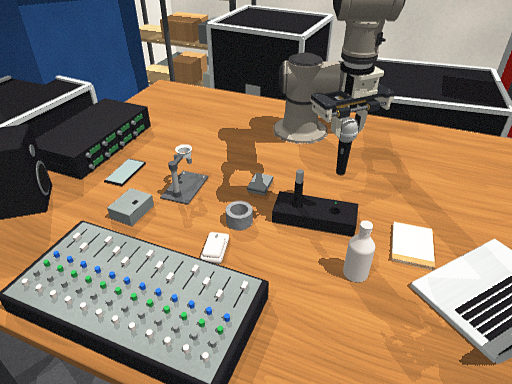

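The mic hangs upright in the gripper at px (345,150), with its foot about 121 mm below the TCP and a tilt of about 0.01 rad. The slim mic is still in its bay. I carry the mic to the ring, slightly higher so it clears the slim mic.

>>> {"fn": "servo_tool", "kwargs": {"slide": [[-0.08, 0.078, -0.08], [-0.27, 0.264, -0.12], [-0.48, 0.47, -0.12], [-0.7, 0.685, -0.12], [-0.884, 0.865, -0.12]], "rot": [[0, 0, 0], [0, 0, 0], [0, 0, 0], [0, 0, 0], [0, 0, 0]], "claw": [40, 40, 40, 40, 40]}}

```text
time: 7.2
tool_pos: [510.7, 8.6, 323.9]
tcp_rot: [-3.14, 0.002, 0.8]
contact_force: [0.8, 0.4, -3.1]
grip_width: 51.3
```

>>> {"fn": "servo_tool", "kwargs": {"slide": [[-0.2, 0.196, 0], [-0.41, 0.401, 0.02], [-0.62, 0.607, 0.04], [-0.8, 0.783, 0.06], [-0.884, 0.865, 0.08]], "rot": [[0, 0, 0], [0, 0, 0], [0, 0, 0], [0, 0, 0], [0, 0, 0]], "claw": [40, 40, 40, 40, 40]}}

```text
time: 7.82
tool_pos: [511.6, -239.1, 307.3]
tcp_rot: [-3.139, 0.001, 0.798]
contact_force: [-0.3, 0.8, -2.7]
grip_width: 50.9
```

>>> {"fn": "servo_tool", "kwargs": {"slide": [[0, 0, 0], [0, 0, 0], [0, 0, 0]], "rot": [[0, 0, 0], [0, 0, 0], [0, 0, 0]], "claw": [40, 40, 40]}}

```text
time: 8.2
tool_pos: [512.7, -235.2, 309.6]
tcp_rot: [3.141, -0.0, 0.802]
contact_force: [-0.3, 0.4, -2.8]
grip_width: 51.0
```

```bash
python3 - <<'E'
from h import *
o=get_obs();t=o['tool_pos'];print(np.round(t,1),np.round(o['tcp_rot'],3),o['contact_force'],o['grip_width'])
for n in ['scene','top']:
    c,h=handle(n,511,-237,t[2]-118,t[2]+15)
    k=h[h[:,2]<t[2]-12]
    print(n,axis(k,t[2]-121,t[2]-121))
    P=pts(c);r=near(P,511,-237,32,134,146);print('ring',circ(r[r[:,0]<545],22.6))
    if n=='scene':cv2.imwrite('pics/s3.png',cv2.resize(c['frame'][70:220,110:260,::-1],None,fx=4,fy=4))
E
```

```text
[ 512.7 -235.2  309.6] [ 3.141 -0.     0.802] [-0.28473332  0.39219053 -2.81130368] 50.97651847574819
scene (array([ 5.13326e+02, -2.34533e+02,  2.00000e-03, -2.00000e-03,
        2.17000e-01]), np.float64(0.98), 298)
ring (array([ 513.2, -235.8,   22.6]), np.float64(1.56), 71)h.py:27: RuntimeWarning: Mean of empty slice.
  s=least_squares(f,[h[:,0].mean(),h[:,1].mean(),0,0,0],loss='soft_l1',f_scale=1.5)
  ret = ret.dtype.type(ret / rcount)
Traceback (most recent call last):
  File "h.py", line 27, in axis
    s=least_squares(f,[h[:,0].mean(),h[:,1].mean(),0,0,0],loss='soft_l1',f_scale=1.5)
ValueError: Initial guess is outside of provided bounds
```

View pics/s3.png

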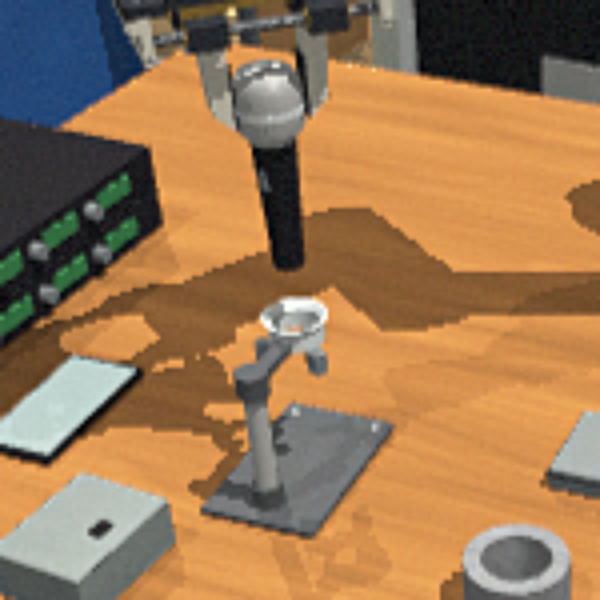

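>>> {"fn": "servo_tool", "kwargs": {"slide": [[-0.007, 0, 0.05], [-0.007, 0, 0.15], [-0.007, 0, 0.25], [-0.007, 0, 0.3], [-0.007, 0, 0.31]], "rot": [[0, 0, 0], [0, 0, 0], [0, 0, 0], [0, 0, 0], [0, 0, 0]], "claw": [40, 40, 40, 40, 40]}}

```text
time: 8.93
tool_pos: [511.2, -237.5, 246.7]
tcp_rot: [-3.14, 0.0, 0.8]
contact_force: [-0.8, -0.4, -3.1]
grip_width: 51.2
```

>>> {"fn": "servo_tool", "kwargs": {"slide": [[0, 0, 0.02], [0, 0, 0.05], [0, 0, 0.08], [0, 0, 0.1], [0, 0, 0.1]], "rot": [[0, 0, 0], [0, 0, 0], [0, 0, 0], [0, 0, 0], [0, 0, 0]], "claw": [40, 40, 40, 40, 40]}}

```text
time: 9.55
tool_pos: [511.3, -237.6, 227.0]
tcp_rot: [-3.141, 0.0, 0.8]
contact_force: [-0.4, 0.1, -3.3]
grip_width: 51.0
```

```bash
python3 - <<'E'
from h import *
o=get_obs();t=o['tool_pos'];print(np.round(t,1),np.round(o['tcp_rot'],3),o['contact_force'],o['moment'],o['grip_width'])
a=[]
for n in ['scene','top','wrist']:
    c=cap(n);P=pts(c);r=near(P,511,-237,32,134,146);print(n,'ring',circ(r[r[:,0]<535],22.6) if len(r)>10 else '')
    h=near(P,511,-237,40,150,t[2]-12); print(axis(h,t[2]-121,140) if len(h)>15 else '')
    if n=='scene':a=cv2.resize(c['frame'][95:195,140:240,::-1],None,fx=6,fy=6);cv2.imwrite('pics/s4.png',a)
E
```

```text
[ 511.3 -237.6  227. ] [-3.141  0.     0.8  ] [-0.37830774  0.09601378 -3.34526604] [-0.0317326  -0.04948564  0.04067351] 51.0220060090102
scene ring (array([ 505.2, -240.3,   22.6]), np.float64(3.35), 69)
(array([ 5.11544e+02, -2.36448e+02,  1.30000e-02, -1.90000e-02,
       -5.67000e-01]), np.float64(0.95), 180)
top ring 

wrist ring (array([ 510.1, -237.6,   22.6]), np.float64(2.05), 621)
(array([ 5.10873e+02, -2.37948e+02,  1.70000e-02, -1.40000e-02,
       -7.41100e+00]), np.float64(0.12), 178)
```

View pics/s4.png

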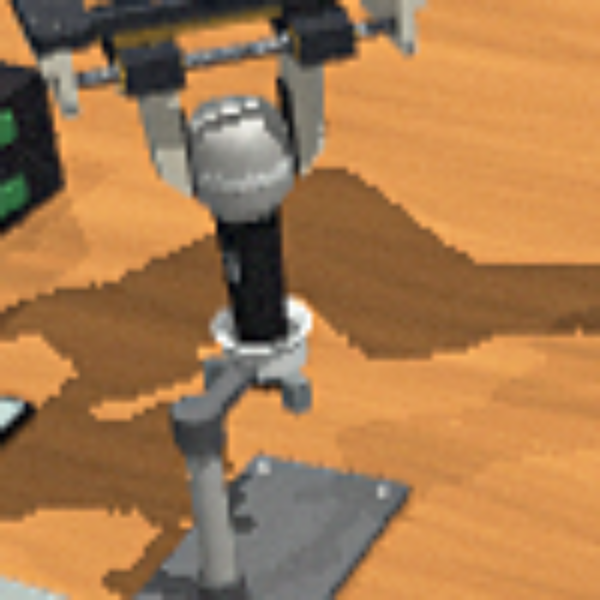

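The handle is inside the ring, centred and without contact, at px (255,330) in the crop. I push down in small steps and watch the force.

>>> {"fn": "servo_tool", "kwargs": {"slide": [[0, 0, 0.03], [0, 0, 0.07], [0, 0, 0.11], [0, 0, 0.14], [0, 0, 0.15]], "rot": [[0, 0, 0], [0, 0, 0], [0, 0, 0], [0, 0, 0], [0, 0, 0]], "claw": [40, 40, 40, 40, 40]}}

```text
time: 10.32
tool_pos: [511.2, -237.6, 196.7]
tcp_rot: [-3.141, 0.0, 0.8]
contact_force: [0.3, 0.4, -2.2]
grip_width: 51.0
```

>>> {"fn": "servo_tool", "kwargs": {"slide": [[0, 0, 0.015], [0, 0, 0.03], [0, 0, 0.045], [0, 0, 0.06], [0, 0, 0.06]], "rot": [[0, 0, 0], [0, 0, 0], [0, 0, 0], [0, 0, 0], [0, 0, 0]], "claw": [40, 40, 40, 40, 40]}}

```text
time: 10.95
tool_pos: [511.2, -237.6, 185.1]
tcp_rot: [-3.141, 0.0, 0.8]
contact_force: [-3.0, 1.5, 0.8]
grip_width: 51.0
```

>>> {"fn": "servo_tool", "kwargs": {"slide": [[0, 0, 0.015], [0, 0, 0.03], [0, 0, 0.04], [0, 0, 0.05], [0, 0, 0.05]], "rot": [[0, 0, 0], [0, 0, 0], [0, 0, 0], [0, 0, 0], [0, 0, 0]], "claw": [40, 40, 40, 40, 40]}}

```text
time: 11.58
tool_pos: [511.4, -237.8, 175.3]
tcp_rot: [3.141, 0.0, 0.8]
contact_force: [-4.1, 1.3, 2.5]
grip_width: 51.1
```

>>> {"fn": "servo_tool", "kwargs": {"slide": [[-0.002, -0.004, 0.01], [-0.0035, -0.007, 0.025], [-0.0035, -0.007, 0.04], [-0.0035, -0.007, 0.05], [-0.0035, -0.007, 0.05]], "rot": [[0, 0, 0], [0, 0, 0], [0, 0, 0], [0, 0, 0], [0, 0, 0]], "claw": [40, 40, 40, 40, 40]}}

```text
time: 12.2
tool_pos: [511.0, -237.7, 165.9]
tcp_rot: [3.139, -0.001, 0.8]
contact_force: [-1.0, 0.6, 5.0]
grip_width: 51.5
```

```bash
python3 - <<'E'
from h import *
o=get_obs();t=o['tool_pos'];print(np.round(t,1),np.round(o['tcp_rot'],3),np.round(o['contact_force'],2),np.round(o['moment'],3))
c=cap('scene');P=pts(c)
cv2.imwrite('pics/s5.png',cv2.resize(c['frame'][105:185,145:225,::-1],None,fx=7,fy=7,interpolation=cv2.INTER_CUBIC))
b=near(P,511,-237,40,t[2]-3,t[2]+24);print('band',circ(b,26)); m=near(P,511,-237,40,t[2]+20,400)
s=near(P,511,-237,35,t[2]+10,t[2]+48);print('top z-tcp',np.percentile(s[:,2],[95,99])-t[2])
E
```

```text
[ 511.  -237.7  165.9] [ 3.139e+00 -1.000e-03  8.000e-01] [-1.    0.62  5.02] [0.062 0.211 0.057]
band (array([ 512.1, -237.1,   26. ]), np.float64(1.83), 170)
top z-tcp [42.30580595 45.60597763]
```

View pics/s5.png

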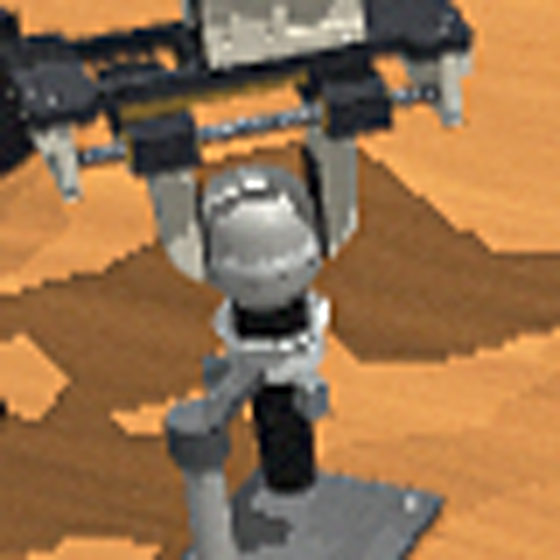

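The handle is through the pads with no slip, and the net force is about 8 N. I continue.

>>> {"fn": "servo_tool", "kwargs": {"slide": [[-0.001, -0.001, 0.01], [-0.002, -0.002, 0.025], [-0.002, -0.002, 0.04], [-0.002, -0.002, 0.05], [-0.002, -0.002, 0.05]], "rot": [[0, 0, 0], [0, 0, 0], [0, 0, 0], [0, 0, 0], [0, 0, 0]], "claw": [40, 40, 40, 40, 40]}}

```text
time: 12.88
tool_pos: [510.8, -237.8, 156.2]
tcp_rot: [3.137, -0.001, 0.8]
contact_force: [-0.5, 0.9, 7.1]
grip_width: 51.2
```

>>> {"fn": "servo_tool", "kwargs": {"slide": [[0, 0, 0.01], [0, 0, 0.02], [0, 0, 0.03], [0, 0, 0.035], [0, 0, 0.035]], "rot": [[0, 0, 0], [0, 0, 0], [0, 0, 0], [0, 0, 0], [0, 0, 0]], "claw": [40, 40, 40, 40, 40]}}

```text
time: 13.5
tool_pos: [510.9, -237.8, 149.5]
tcp_rot: [3.137, -0.002, 0.8]
contact_force: [0.3, 1.1, 8.0]
grip_width: 51.2
```

```bash
python3 - <<'E'
from h import *
o=get_obs();t=o['tool_pos'];print(np.round(t,1),np.round(o['contact_force'],2))
for n in ['scene','wrist']:
    P=pts(cap(n));s=near(P,511,-237,30,t[2]+10,t[2]+48);print('top z-tcp',np.percentile(s[:,2],[95,99])-t[2])
E
```

```text
[ 510.9 -237.8  149.5] [0.35 1.11 8.01]
top z-tcp [40.82376412 45.20652215]
top z-tcp [44.76816421 46.51348243]
```

>>> {"fn": "servo_tool", "kwargs": {"slide": [[0, 0, 0.008], [0, 0, 0.016], [0, 0, 0.02], [0, 0, 0.02]], "rot": [[0, 0, 0], [0, 0, 0], [0, 0, 0], [0, 0, 0]], "claw": [40, 40, 40, 40]}}

```text
time: 14.1
tool_pos: [511.0, -237.8, 145.6]
tcp_rot: [3.137, -0.002, 0.8]
contact_force: [-0.8, 1.4, 7.8]
grip_width: 51.2
```

>>> {"fn": "servo_tool", "kwargs": {"slide": [[0, 0, 0.005], [0, 0, 0.01], [0, 0, 0.01]], "rot": [[0, 0, 0], [0, 0, 0], [0, 0, 0]], "claw": [40, 40, 40]}}

```text
time: 14.48
tool_pos: [511.0, -237.9, 143.7]
tcp_rot: [3.137, -0.002, 0.8]
contact_force: [-1.0, 1.0, 9.1]
grip_width: 51.1
```

>>> {"fn": "servo_tool", "kwargs": {"slide": [[0, 0, 0.004], [0, 0, 0.0075], [0, 0, 0.0075], [0, 0, 0.0075]], "rot": [[0, 0, 0], [0, 0, 0], [0, 0, 0], [0, 0, 0]], "claw": [40, 40, 40, 40]}}

```text
time: 14.98
tool_pos: [511.0, -237.8, 142.5]
tcp_rot: [3.137, -0.002, 0.8]
contact_force: [-1.6, 2.0, 10.3]
grip_width: 50.9
```

>>> {"fn": "servo_tool", "kwargs": {"slide": [[0, 0, 0.003], [0, 0, 0.005], [0, 0, 0.005]], "rot": [[0, 0, 0], [0, 0, 0], [0, 0, 0]], "claw": [40, 40, 40]}}

```text
time: 15.35
tool_pos: [511.0, -237.8, 141.6]
tcp_rot: [3.136, -0.002, 0.8]
contact_force: [-2.1, 1.1, 11.3]
grip_width: 51.1
```

>>> {"fn": "servo_tool", "kwargs": {"slide": [[0, 0, 0.003], [0, 0, 0.006], [0, 0, 0.006]], "rot": [[0, 0, 0], [0, 0, 0], [0, 0, 0]], "claw": [40, 40, 40]}}

```text
time: 15.72
tool_pos: [511.0, -237.8, 140.6]
tcp_rot: [3.136, -0.002, 0.8]
contact_force: [-2.8, 2.2, 12.9]
grip_width: 51.1
```

>>> {"fn": "servo_tool", "kwargs": {"slide": [[0, 0, -0.01], [0, 0, -0.02], [0, 0, -0.03], [0, 0, -0.03]], "rot": [[0, 0, 0], [0, 0, 0], [0, 0, 0], [0, 0, 0]], "claw": [40, 40, 40, 40]}}

```text
time: 16.23
tool_pos: [510.9, -237.8, 145.7]
tcp_rot: [3.137, -0.002, 0.8]
contact_force: [0.8, 1.0, 6.6]
grip_width: 51.1
```

```bash
python3 - <<'E'
from h import *
o=get_obs();t=o['tool_pos'];print(np.round(t,1),np.round(o['contact_force'],2))
a=[]
for n in ['scene','wrist']:
    c=cap(n);P=pts(c);s=near(P,511,-237,30,t[2]+10,t[2]+48);print('top z',np.percentile(s[:,2],[95,99]))
    if n=='scene': a.append(cv2.resize(c['frame'][105:185,145:225,::-1],None,fx=7,fy=7,interpolation=cv2.INTER_CUBIC))
cv2.imwrite('pics/s6.png',a[0])
E
```

```text
[ 510.9 -237.8  145.7] [0.83 1.03 6.63]
top z [186.90373911 190.97880417]
top z [190.52802186 192.22994246]
```

View pics/s6.png

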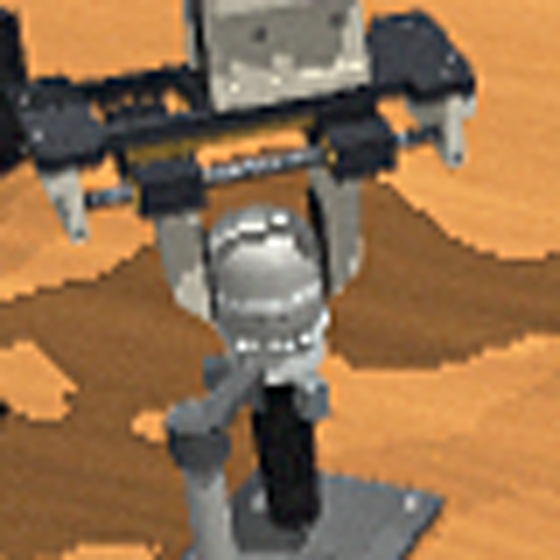

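The head sits in the ring at crop px (270,340), and the force follows the ring's spring. I release slowly, then retreat straight up.

>>> {"fn": "servo_tool", "kwargs": {"slide": [[0, 0, 0], [0, 0, 0], [0, 0, 0], [0, 0, 0], [0, 0, 0]], "rot": [[0, 0, 0], [0, 0, 0], [0, 0, 0], [0, 0, 0], [0, 0, 0]], "claw": [54, 62, 72, 85, 90]}}

```text
time: 16.95
tool_pos: [509.4, -237.2, 144.6]
tcp_rot: [3.142, 0.0, 0.8]
contact_force: [0.6, 0.5, -0.4]
grip_width: 87.0
```

>>> {"fn": "servo_tool", "kwargs": {"slide": [[0, 0, 0], [0, 0, -0.03], [0, 0, -0.15], [0, 0, -0.35], [0, 0, -0.5]], "rot": [[0, 0, 0], [0, 0, 0], [0, 0, 0], [0, 0, 0], [0, 0, 0]], "claw": [90, 90, 90, 90, 90]}}

```text
time: 17.58
tool_pos: [509.6, -237.4, 246.8]
tcp_rot: [3.14, -0.0, 0.8]
contact_force: [0.8, 0.2, -0.6]
grip_width: 89.8
```

>>> {"fn": "servo_tool", "kwargs": {"slide": [[0, 0, 0], [0, 0, 0], [0, 0, 0]], "rot": [[0, 0, 0], [0, 0, 0], [0, 0, 0]], "claw": [90, 90, 90]}}

```text
time: 17.95
tool_pos: [508.8, -236.9, 243.3]
tcp_rot: [-3.139, 0.001, 0.8]
contact_force: [1.1, 0.3, -0.3]
grip_width: 90.0
```

```bash
python3 - <<'E'
from h import *
o=get_obs();t=o['tool_pos'];print(np.round(t,1),np.round(o['contact_force'],2))
for n in ['scene','wrist']:
    c=cap(n);P=pts(c);s=near(P,511,-237,35,160,205)
    print(n,'top z',np.percentile(s[:,2],[95,99]),'band',circ(near(s,511,-237,35,150,174),26))
    k=near(P,511,-237,22,30,105);k=k[(np.hypot(k[:,0]-511,k[:,1]+237)<19)]
    print('handle',axis(k,28,28) if len(k)>15 else len(k))
    if n=='scene': a=cv2.resize(c['frame'][110:190,145:225,::-1],None,fx=5,fy=5,interpolation=cv2.INTER_CUBIC)
    else: b=cv2.resize(c['frame'][110:250,190:330,::-1],(400,400),interpolation=cv2.INTER_CUBIC)
    q=near(P,511,-237,35,120,160);print('ring/under z',len(q),np.percentile(q[:,2],[5,50,95]) if len(q) else '')
cv2.imwrite('pics/s7.png',np.hstack([a,b]))
E
```

```text
[ 508.8 -236.9  243.3] [ 1.07  0.33 -0.27]
scene top z [189.85483257 190.91317069] band (array([ 512.7, -237.6,   26. ]), np.float64(0.97), 65)
handle (array([ 5.12252e+02, -2.37273e+02,  1.00000e-03,  3.00000e-03,
        4.59500e+00]), np.float64(0.98), 137)
ring/under z 165 [122.7181305  139.09251179 158.431447  ]
wrist top z [190.35535837 191.01205495] band (array([ 511.2, -238. ,   26. ]), np.float64(0.26), 192)
handle (array([ 5.11809e+02, -2.37691e+02, -4.00000e-03,  9.00000e-03,
        4.09300e+00]), np.float64(0.05), 16)
ring/under z 269 [126.48349677 128.90891432 158.62062892]
```

View pics/s7.png

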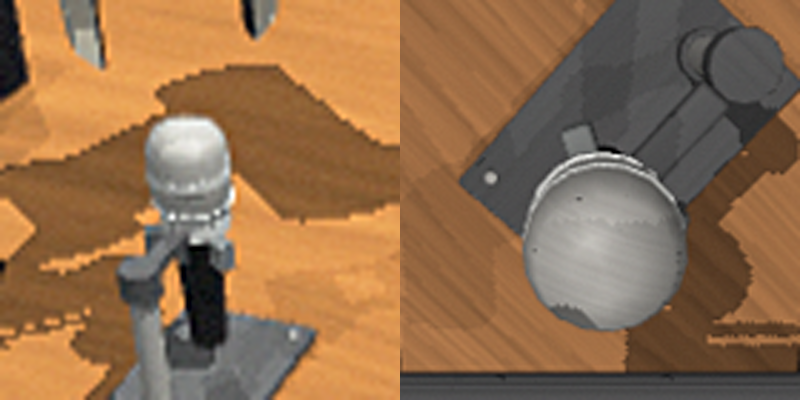

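The seat height (about 0.3 mm above the mouth), the tilt and the centring are all well within limits. I'm handing in the job.

```bash
python3 - <<'E'
from h import *
P=pts(cap('scene'));s=near(P,524,150,30,120,185);print('slim',circ(s,12),np.percentile(s[:,2],98))
print(close_job())
E
```

```text
slim (array([523.5, 149. ,  12. ]), np.float64(1.32), 126) 166.61356790189626
the job is handed in; nothing more can be done
None
```

The fat-headed microphone is now seated in the ring of the desk holder, released, and the job is handed in at about 18 s. The hand-in reports no verdict, so the results below are my own measurements.

**What I did:** I gripped the microphone high on its head band, lifted it out of the charger and carried it over the slim one. I lowered it foot first through the ring and pushed in small steps. The push peaked at about 16 N, which by the spring figures is about 9 mm of ring travel against the 12 mm limit. I then eased off 5 mm, opened the fingers slowly and backed straight up about 100 mm.

**Last checks:**
- **Height:** the head top rose about 18.2 mm compared with when it stood in its bay, in both the scene and wrist cameras. That puts the seat point within about 1 mm above the ring's mouth (limit 3.5 mm).
- **Upright:** the tilt was at most about 0.01 rad (limit 0.06).
- **Centring:** the two cameras put the microphone 1 to 2 mm from the ring centre I measured earlier (limit 4 mm), within the 2 mm camera calibration.
- **Slim microphone:** it is still in its bay, within about 1 mm of where it started.
- **Robot contact:** the fingers are clear, and the force reading is about zero.

**Disagreements:**
- One scene-camera fit of the ring was about 6 mm off because the microphone and arm partly hid it, so I ignored it.
- The last handle fits put the foot about 4 mm higher than the head-top reading does. The taper makes that fit weak along the axis, so I relied on the head-top height.
- I did not measure the other objects again after the move, but no unexpected contact forces showed along the way.

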